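# Shut the incubator, then lift the tube rack and hold it up level

### The job

The tubes have just come out of the incubator to be looked over: first push the incubator door fully shut, until it snaps home on its catch and stays there by itself. Then take the tube rack that has the carrying handle by that handle, lift it with its tubes to at least 10 cm clear of the bench and keep it up there, level and still, touching nothing else; finish while holding it in the air, do not put it down. Keep it upright all the way so that every tube stays seated in its hole, and leave the other things on the bench where they are.

Things in the scene. Friction and masses are not known exactly. Their poses are not given: they have to be found in the camera images.
- incubator_door (a joint): angle (rad) of the incubator's door: 0 = fully shut against a rigid stop, grows as it opens (starts 0.6 to 1.0 open, stays where left). A sprung roller catch acts over the last 0.07 rad: pushing over it takes up to about 6 N at point incubator_door_face; past its crest, at about 0.03 rad, it snaps the door home and keeps it there; short of that it throws the door back ajar.
- incubator: white bench-top mini incubator, 260 wide, 230 deep, 225 high, fixed to the bench; origin at the centre of its underside, x axis pointing from its front to its back, z up. The door covers the front above a 50 mm control plinth and has its hinge upright at the end of the front towards the incubator's +y (the end nearer the robot); seen from above it shuts anticlockwise.
- incubator_door_hinge (a point): point on the door's upright hinge axis, 177 mm above the bench. The door is a panel 250 wide, 165 high (52 to 217 above the bench), 18 thick, with the hinge axis at mid thickness of its hinge edge. Moves with the door: x axis square to the panel, pointing inwards (the way the door is pushed to shut it), y axis from the free edge to the hinge, z up.
- incubator_door_face (a point): point on the flat outer face of the door, 190 from the hinge axis along the panel, 40 below the door's top edge (177 above the bench): a good place to push. Axes as for the hinge point. The face is free for 35 mm on towards the free edge, then comes an upright pull lip standing 24 mm out.
- rack: yellow plastic carrying rack for 50 ml tubes, 154 long (its x) by 110 wide (its y), 173 high to the top of its handle, standing loose on the bench; origin at the centre of its underside, z up. Two rows of three round holes (x = -40, 0, 40, y = -34 and 34), the column at +40 empty, 31 mm holes in a plate whose top is at 64, tubes standing on a floor at 6. It weighs about 220 g empty.
- rack_handle (a point): middle of the rack's carrying handle: a straight flat-sided bar over the rack's middle along its x, 14 wide (y), 20 tall, clear length 138 between two end posts; this point is the centre of the bar, 163 above the rack's underside. The tube caps below reach to 122. With the four tubes in, the balance point lies about 8 mm from here towards the rack's -x; axes as the rack's.
- tube0: capped 50 ml tube standing loose in the rack, 29 across, cap 35 across, 116 high, 20 to 55 g; origin at the centre of its foot; at rack x = -40, y = -34.
- tube1: capped 50 ml tube standing loose in the rack, 29 across, cap 35 across, 116 high, 20 to 55 g; origin at the centre of its foot; at rack x = -40, y = 34.
- tube2: capped 50 ml tube standing loose in the rack, 29 across, cap 35 across, 116 high, 20 to 55 g; origin at the centre of its foot; at rack x = 0, y = -34.
- tube3: capped 50 ml tube standing loose in the rack, 29 across, cap 35 across, 116 high, 20 to 55 g; origin at the centre of its foot; at rack x = 0, y = 34.
- tip_box: closed pipette-tip box with a clear lid, 122 x 85 x 92 high; origin at the centre of its underside; loose, leave it alone
- tip_box_b: second box of the same kind, 122 x 85 x 92 high; origin at the centre of its underside; loose, leave it alone
- dish_stack: stack of five clear 92 mm culture dishes, 75 high; origin at the centre of its underside; loose, leave it alone
- reagent_bottle: glass screw-cap bottle, 70 across, 138 high; origin at the centre of its underside; loose, leave it alone
- open_rack: low tube rack WITHOUT a carrying handle, 90 x 190 x 70 high, two capped tubes in it (124 high); origin at the centre of its underside; loose, leave it alone
- dropper: small white plastic bottle, 52 across, 110 high; origin at the centre of its underside; loose, leave it alone
- pen_beaker: beaker with pens, 76 across, about 155 high with the pens; origin at the centre of its underside; loose, leave it alone
Mind the look-alikes: they are no part of the job. Leave any turquoise look-alike of the tube3 alone.

How it is judged (in metres and radians):
On the way, in this order (a step that is already met when the one before it is completed fails the run):
1. the incubator door is shut on its catch while the rack still stands on the bench (value of joint incubator_door below 0.02 rad and height (world z) of rack below 0.01 m), for 0.3 s.
2. the rack is lifted 10 cm clear and level, gripped at its handle (height (world z) of rack above 0.1 m and angle between rack's own z axis and vertical below 0.09 rad and contact force between the fingers and rack above 2 N and z of the grasp point in the frame of rack above 0.135 m), for 0.3 s.
At the end, for the whole second after the job is handed in: Door within 0.02 rad of shut, robot off it; rack at least 100 mm above the bench, within 5 degrees of level, under 20 mm/s and 0.1 rad/s, held by the fingers at its handle, touching nothing else; four tubes within 14 mm of their seats; no bystander moved over 30 mm (all of step 2 and value of joint incubator_door below 0.02 rad and contact force between each of the arm, rack and incubator below 0.1 N and linear speed of rack below 0.02 m/s and angular speed of rack below 0.1 rad/s and contact force between rack and tip_box below 0.1 N and contact force between rack and tip_box_b below 0.1 N and contact force between rack and dish_stack below 0.1 N and contact force between rack and reagent_bottle below 0.1 N and contact force between rack and open_rack below 0.1 N and contact force between rack and dropper below 0.1 N and contact force between rack and pen_beaker below 0.1 N and z of each of tube0, tube1, tube2, tube3 in the frame of rack below 0.02 m and distance between each of tube0, tube1, tube2, tube3 and rack below 0.075 m and distance of each of tip_box, tip_box_b, dish_stack, reagent_bottle, open_rack, dropper, pen_beaker from where it was at the start of the episode below 0.03 m); the arm keeps its last pose, push and grip.
It fails at once if the rack is tipped more than 15 degrees (angle between rack's own z axis and vertical above 0.26 rad).
It fails at once if a tube comes out of its hole (z of any of tube0, tube1, tube2, tube3 in the frame of rack above 0.04 m).
It fails at once if another thing on the bench is moved more than 30 mm (distance of any of tip_box, tip_box_b, dish_stack, reagent_bottle, open_rack, dropper, pen_beaker from where it was at the start of the episode above 0.03 m).
It also fails if it takes over 53 s, if anything falls off the work surface, if the arm or the gripper's body presses on something with over 40 N, if the wrist force passes 120 N, or if a joint passes its speed limit or range.

### The arm

A 6-joint arm with a two-finger parallel gripper is mounted at the origin on the work surface. World frame = base frame: x ahead of the robot, y to its left, z up, the work surface at z = 0. Lengths are in m, angles in degrees, forces in N, time in s.
With the tool pointing down it reaches from about 0.375 to 0.9 m from the base axis. Payload 3.1 kg.
Tool frame: the origin (TCP) lies between the finger pads; the fingertips stand 11 mm ahead of it and the grasp point (between the pads) lies 8 mm behind it; x points along the fingers, y is the direction in which the jaws open and shut, and the axes are right-handed (so a half turn about x gives the same grasp; the last joint's range is limited). The gripper opens to 87 mm and grips with 3 to 60 N. Pads are 19 mm wide; open, the fingers measure 117 mm over their backs; the gripper's body (75 mm by 190 mm) begins 51 mm behind the grasp point.
Start: joints at [-73.539, 30.224, 82.088, -0, 67.689, -10.227], TCP at [0.281, -0.558, 0.2] pointing down, gripper open.
Joint ranges: [-176.69, 176.69], [-43.24, 126.21], [12.49, 139.97], [-82, 262], [0, 151.66], [-163.58, 163.58]. Speed limits (degrees/s): [159.86, 159.86, 180, 180, 180, 180].

### API

Orientations are given as a 3x3 rotation matrix whose columns are the frame's x, y, z axes.
In Python, from rig import bot gives the robot as it stands.
- The arm moves only by the shell command python3 -m inch 'ROWS' [OPENING]. ROWS is a JSON object of lists of equal length, an entry for each row: "dp": the shift along the tool's x, y, z in mm, a list of three; "yaw": the turn about the tool's x in degrees. In form: {"dp": [[tx, ty, tz], ...], "yaw": [yaw, ...]}. A call has 1 to 20 rows; each row shifts and turns the commanded pose from where the row before left it, along the tool's axes as they then stand; what a row does not reach is not made up. A row lasts 1/12 s, in which the tool goes at most 41.7 mm and 7.16 degrees, less where a joint would pass 70% of its speed; a pose out of reach is approached as far as the arm can. A call is refused whole if a number of a shift passes 41.7 or a number of a turn 7.16, either way. A call with a gripper value outside its range is refused whole. OPENING is the finger opening in mm, from 0 to 87, set as the call begins (- or left out, the last holds). The fingers move at their own pace and stop on an object; the grip force is fixed at half the most. Time passes only in rows, so rows that do not move let the fingers close. It gives the time, the measured TCP pose, the force and the opening at its end, in the units of the state.
- bot.read_state(): the state, without advancing time (a new reading comes with each control period).
- bot.capture(name): name is "scene" or "side" or "wrist"; returns a dict with "color" (480x640x3 uint8, red, green, blue), "intrinsics" (3x3 intrinsics, pixels), "k1" (the pictures are not rectified: a ray, as slopes to the right and down, at radius r is drawn at 1 + k1 r^2 times it, then the intrinsics apply), "pose" (4x4, takes a point from camera to world coordinates). Camera axes: x right, y down, z forward; pixel columns grow to the right and rows downward; lengths in m; the calibration is good to about 2 mm. A picture is of the moment at which its call begins. There is no depth.
- bot.hand_in(): hands the job in, once; it reports no verdict.
The state is a dict: "time_s": time; "joint_positions": joint angles; "qvel": joint speeds; "tau": joint torques, N m; "position": TCP position; "tcp_rot": TCP orientation; "force": force on the tool from outside, world axes, zero at the start; "moment": the same for the moment, N m; "opening": opening from 0.0 (shut) to 1.0 (fully open).
Only numpy, scipy, OpenCV 4.12 (cv2) and the standard library are available. Lean on these libraries where they do the work, as an engineer would, in place of code of your own. Each camera call takes 0.05 s, during which the arm holds its last target.

## Working session

There is one attempt and no reset: what is moved stays moved. The work goes in short steps, Python scripts to look and compute and a shell command to move; the robot and the scene stay as the last step left them, time stands still between calls to the robot, and variables do not carry over. Pictures are saved under pics/ and viewed, and the job is handed in when it is done.

```bash
mkdir -p pics; ls; cat > h.py <<'E'
import numpy as np, cv2
from rig import bot
def grab(n,f):
    c=bot.capture(n); cv2.imwrite('pics/'+f,c['color'][:,:,::-1]); np.savez('pics/'+f[:-4]+'.npz',K=c['intrinsics'],k1=c['k1'],pose=c['pose']); return c
def load(f): return np.load('pics/'+f+'.npz')
def ray(c,u,v):
    K=np.array(c['K']);k1=float(c['k1']);D=np.array([k1,0,0,0.])
    p=cv2.undistortPoints(np.array([[[u,v]]],float),K,D)[0,0]
    T=np.array(c['pose']); d=T[:3,:3]@np.array([p[0],p[1],1]); return T[:3,3],d/np.linalg.norm(d)
def atz(c,u,v,z):
    o,d=ray(c,u,v); return o+d*(z-o[2])/d[2]
def tri(*obs):
    A=np.zeros((3,3));b=np.zeros(3);R=[]
    for c,u,v in obs:
        o,d=ray(c,u,v);P=np.eye(3)-np.outer(d,d);A+=P;b+=P@o
    x=np.linalg.solve(A,b)
    for c,u,v in obs:
        o,d=ray(c,u,v);R.append(np.linalg.norm((np.eye(3)-np.outer(d,d))@(x-o)))
    return x,R
def proj(c,X):
    T=np.linalg.inv(c['pose']);x=T[:3,:3]@np.asarray(X,float)+T[:3,3];p=x[:2]/x[2];p=p*(1+float(c['k1'])*(p@p))
    return (np.array(c['K'])[:2,:2]@p+np.array(c['K'])[:2,2]).round(1)
E
python3 - <<'E'
from h import *
for n in('scene','side','wrist'):
    c=grab(n,n+'0.png');print(n,c['pose'].round(3).tolist(),c['k1'])
print(bot.read_state())
E
```

```text
pics
scene [[-0.842, 0.348, -0.412, 1.018], [0.539, 0.521, -0.662, 0.762], [-0.016, -0.78, -0.626, 0.864], [0.0, 0.0, 0.0, 1.0]] -0.013886804577048602
side [[0.996, -0.059, 0.07, 0.426], [-0.091, -0.727, 0.681, -1.076], [0.011, -0.684, -0.729, 1.262], [0.0, 0.0, 0.0, 1.0]] -0.013106072100784516
wrist [[0.449, -0.86, -0.243, 0.348], [-0.894, -0.432, -0.121, -0.525], [-0.001, 0.271, -0.963, 0.384], [0.0, 0.0, 0.0, 1.0]] 0.018145342450461552
{'time_s': 0.15, 'joint_positions': array([-7.35395749e+01,  3.02662688e+01,  8.21402425e+01,  2.64352103e-04,
        6.76895071e+01, -1.02278892e+01]), 'qvel': array([-0.01502004, -0.16827094, -0.20552133, -0.00400143,  0.09519058,
        0.04909367]), 'tau': array([ 2.99626026e-04, -4.40432310e+01, -1.76841778e+01,  6.32881676e-02,
        5.52441145e-02, -1.15255889e-04]), 'position': array([ 0.28055819, -0.55781409,  0.19939743]), 'tcp_rot': array([[-4.70759704e-04,  4.49134827e-01, -8.93463869e-01],
       [ 1.60836253e-03, -8.93462473e-01, -4.49134972e-01],
       [-9.99998596e-01, -1.64844846e-03, -3.01765498e-04]]), 'force': array([ 0.10500337,  0.22507057, -0.64175028]), 'moment': array([-0.03340824, -0.01153351,  0.00287773]), 'opening': 0.9988138573830496}
```

View pics/scene0.png

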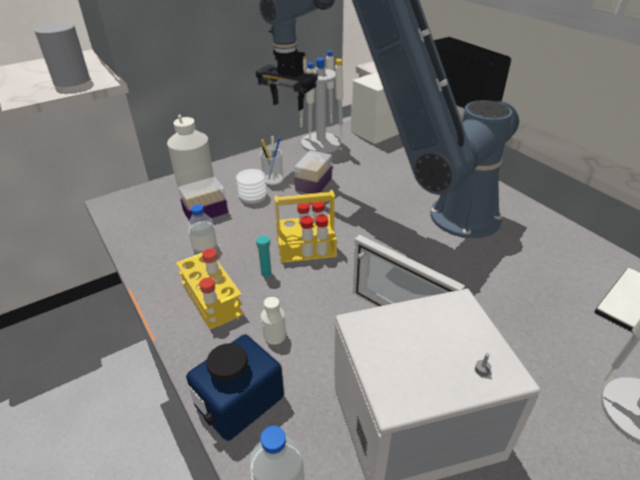

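View pics/side0.png

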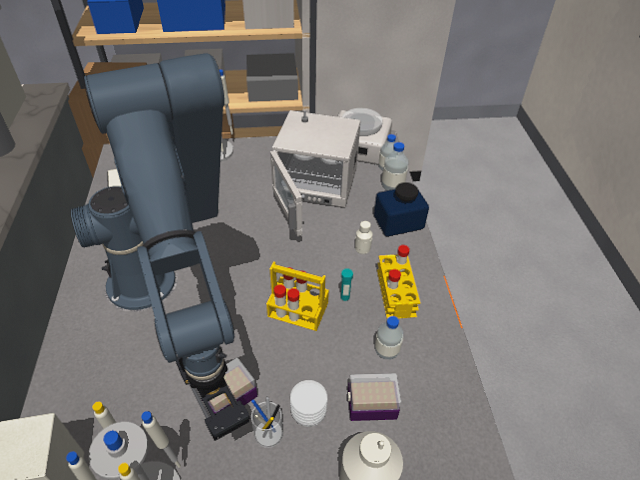

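View pics/wrist0.png

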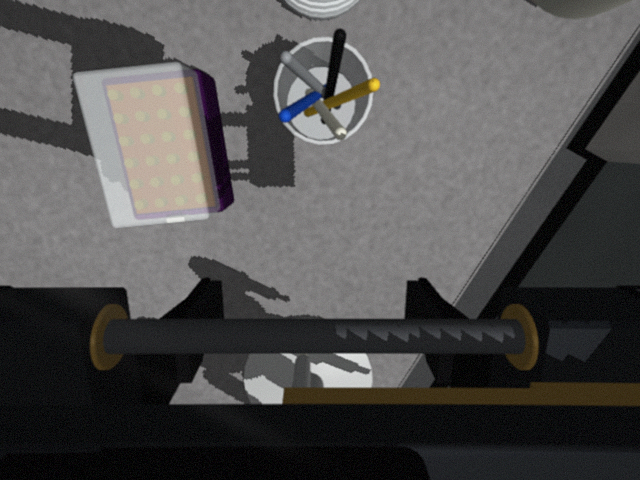

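The racks that could be confused are:
- **Handled rack:** scene (306,228), side (298,296). It has a handle bar, four red caps and an empty column, so this is my choice.
- **Low open_rack:** scene (209,287), side (398,285). It has no handle.
- **Turquoise loose tube (look-alike):** scene (264,256), side (347,285). I will leave it alone.

The door stands open at scene (405,280), side (287,195). I'll check the choice in close crops.

```bash
python3 - <<'E'
import cv2,numpy as np
s=cv2.imread('pics/scene0.png');d=cv2.imread('pics/side0.png')
def cr(im,x,y,w,h,k,f):
    o=cv2.resize(im[y:y+h,x:x+w],None,fx=k,fy=k,interpolation=cv2.INTER_CUBIC)
    for i in range(0,w,10): cv2.putText(o,str(x+i) if i%20==0 else '',(i*k,10),0,.35,(255,0,255),1); cv2.line(o,(i*k,12),(i*k,18),(255,0,255),1)
    for i in range(0,h,10): cv2.putText(o,str(y+i) if i%20==0 else '',(0,i*k+4),0,.35,(255,0,255),1);cv2.line(o,(26,i*k),(32,i*k),(255,0,255),1)
    cv2.imwrite('pics/'+f,o)
cr(s,265,180,100,95,6,'c1.png');cr(d,255,250,85,85,7,'c2.png')
cr(s,330,225,160,120,5,'c3.png');cr(d,255,100,115,145,4,'c4.png')
E
```

```text
(no output)
```

View pics/c1.png

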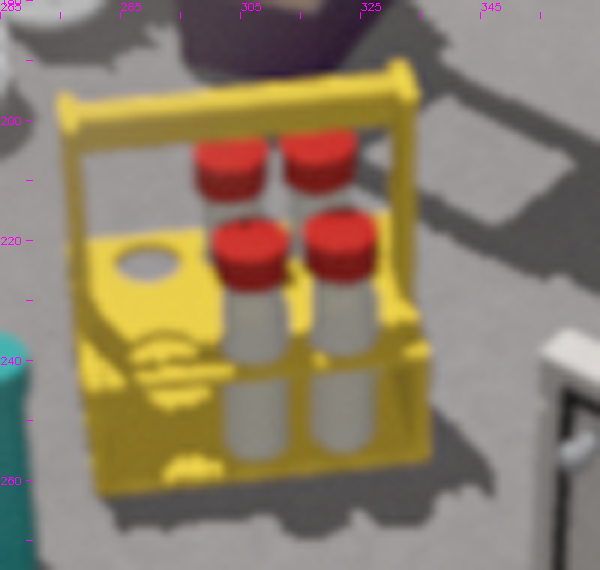

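View pics/c2.png

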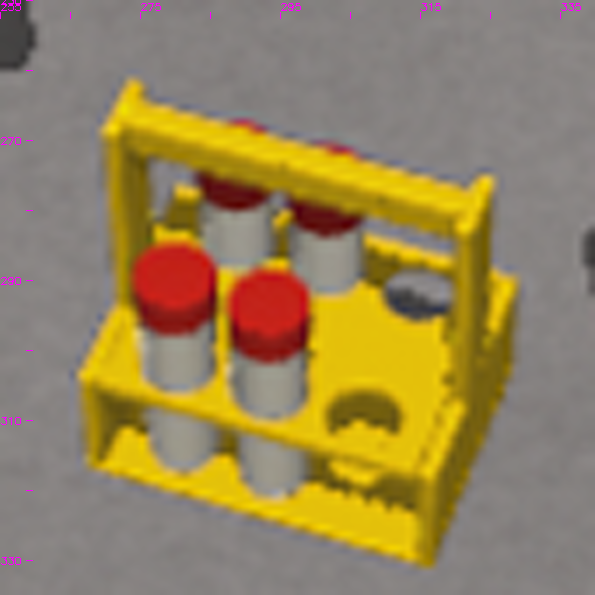

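View pics/c3.png

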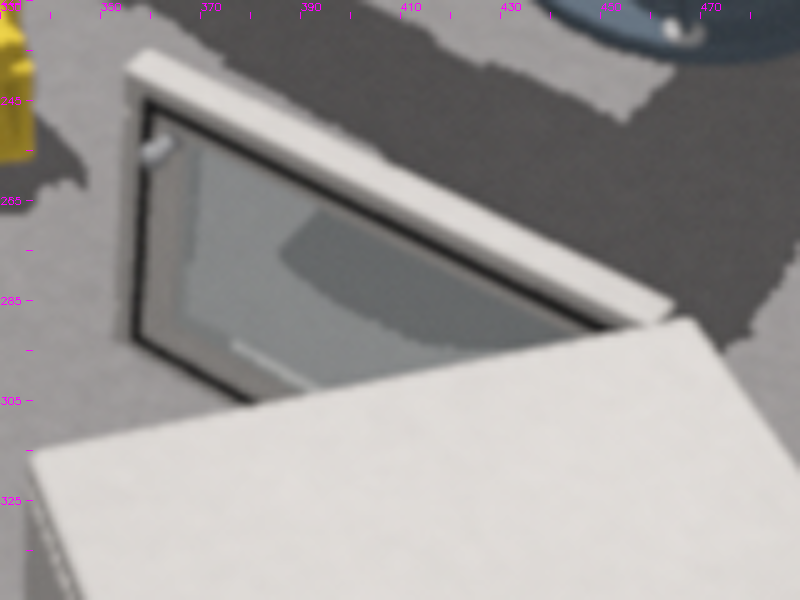

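View pics/c4.png

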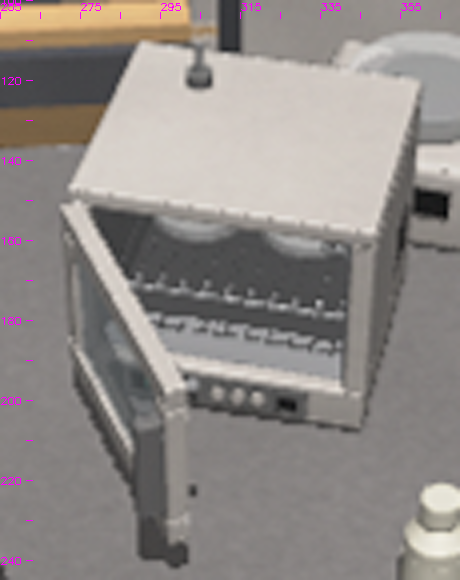

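The handled rack is confirmed: empty column, bar with end posts, red caps. The bar ends are at scene (274,196) and (333,191), side (272,265) and (323,277). The door's free top edge is at scene (357,237), side (299,196).

```bash
python3 - <<'E'
from h import *
S=load('scene0');D=load('side0')
print('rack handle side z.173')
for p in [(274.3,261.8),(269.7,268.6),(325,275.8),(321,280)]: print(atz(D,*p,.173).round(4))
print('scene');
for p in [(274.5,196),(278,201.5),(330.5,190),(334.5,196)]: print(atz(S,*p,.173).round(4))
print('rack base side z0');
for p in [(268,316.5),(316.5,330.7)]: print(atz(D,*p,0).round(4))
print('rack base scene z0');
for p in [(281.5,262.5),(336.5,256.5)]: print(atz(S,*p,0).round(4))
print('incub top side .225')
for p in [(272.5,147.5),(349.5,158.5),(290.5,110.5),(359.5,120.5)]: print(atz(D,*p,.225).round(4))
print('scene')
for p in [(337,315.5),(468,289)]: print(atz(S,*p,.225).round(4))
print('door top .217 side')
for p in [(301.3,196),(296,198.5),(270.8,152),(274,150)]: print(atz(D,*p,.217).round(4))
print('scene')
for p in [(355,239),(360,235),(465,286.5),(460,290)]: print(atz(S,*p,.217).round(4))
print('others z~')
for n,p,z in [('teal',(347,272),.1),('dropper',(365,227),.1),('openrack cap',(394.5,273),.124),('pen',(267,425),.1),('dish',(309,395),.075),('bottle',(392,323),.138)]: print(n,atz(D,*p,z).round(3))
E
```

```text
rack handle side z.173
[ 0.417  -0.1043  0.173 ]
[ 0.4034 -0.1281  0.173 ]
[ 0.5517 -0.1663  0.173 ]
[ 0.5395 -0.1801  0.173 ]
scene
[ 0.5422 -0.1869  0.173 ]
[ 0.5472 -0.1596  0.173 ]
[ 0.4061 -0.1295  0.173 ]
[ 0.4136 -0.1001  0.173 ]
rack base side z0
[ 0.3885 -0.163   0.    ]
[ 0.5255 -0.2245  0.    ]
rack base scene z0
[ 0.5668 -0.1271  0.    ]
[ 0.4286 -0.0651  0.    ]
incub top side .225
[0.4317 0.354  0.225 ]
[0.677  0.2755 0.225 ]
[0.5044 0.5712 0.225 ]
[0.7422 0.4893 0.225 ]
scene
[0.6732 0.2831 0.225 ]
[0.4312 0.3634 0.225 ]
door top .217 side
[0.5088 0.1145 0.217 ]
[0.4922 0.1045 0.217 ]
[0.4252 0.3407 0.217 ]
[0.4361 0.3508 0.217 ]
scene
[0.5106 0.117  0.217 ]
[0.4933 0.1118 0.217 ]
[0.4235 0.3505 0.217 ]
[0.4384 0.352  0.217 ]
others z~
teal [ 0.626 -0.096  0.1  ]
dropper [0.707 0.084 0.1  ]
openrack cap [ 0.756 -0.131  0.124]
pen [ 0.379 -0.541  0.1  ]
dish [ 0.483 -0.461  0.075]
bottle [ 0.712 -0.31   0.138]
```

```bash
python3 -m inch '{"dp":[[-6,-8,-7],[-10,-16,-15],[-10,-20,-18],[-10,-22,-20],[-10,-22,-20],[-10,-22,-20],[-4,-22,-20],[0,-22,-20],[0,-22,-20],[0,-22,-20],[0,-22,-20],[0,-22,-20],[0,-22,-20],[0,-22,-20],[0,-18,-18],[0,-16,-16],[0,-8,-8],[0,0,0]],"yaw":[0,0,0,0,0,0,0,0,0,0,0,0,0,0,0,0,0,0]}' 0; cat >> h.py <<'E'
H=np.array([.431,.348]); CL=-18.2
def doorpt(a,r=.19,off=.0095):
    # a: opening deg ; tcp for finger touching outer face
    t=np.radians(CL-a); d=np.array([np.cos(t),np.sin(t)]); n=np.array([-d[1],d[0]])
    return H+r*d-n*(.009+off), np.degrees(t)
def st():
    s=bot.read_state(); R=s['tcp_rot']; print('t',round(s['time_s'],2),'p',s['position'].round(4),'yang',np.degrees(np.arctan2(R[1,1],R[0,1])).round(2),'tilt',np.degrees(np.arccos(-R[2,0])).round(2),'F',s['force'].round(2),'op',round(s['opening'],3),'q',s['joint_positions'].round(1)); return s
def d2t(s,target):
    return (s['tcp_rot'].T@(np.asarray(target)-s['position'])*1000).round(1)
E
python3 - <<'E'
from h import *
s=st()
print(d2t(s,[.415,.146,.19]))
E
```

```text
time_s: 1.65
position: [0.4028, -0.1268, 0.2604]
tcp_rot: [[-0.0, 0.452, -0.892], [0.001, -0.892, -0.452], [-1.0, -0.001, -0.0]]
force: [-0.6, 0.1, 0.2]
opening: 0.004
t 1.65 p [ 0.4028 -0.1268  0.2604] yang -63.1 tilt 0.06 F [-0.64  0.1   0.16] op 0.004 q [-3.270e+01  9.600e+00  1.048e+02  1.000e-01  6.560e+01  3.030e+01]
[  70.7 -237.7 -134.2]
```

```bash
python3 -m inch '{"dp":[[0,-10,-5],[0,-18,-10],[0,-22,-12],[0,-24,-14],[0,-26,-14],[4,-26,-15],[10,-26,-15],[12,-26,-15],[14,-24,-14],[14,-20,-12],[11,-12,-6],[6,-4,-2],[0,0,0],[0,0,0]],"yaw":[0,0,0,0,0,0,0,0,0,0,0,0,0,0]}'
python3 - <<'E'
from h import *
s=st()
for n in('scene','side','wrist'): grab(n,n+'1.png')
for a in (55.3,45,35,25,15,8,4,1,0): 
    p,t=doorpt(a); print(a,p.round(4),t)
E
```

```text
time_s: 2.82
position: [0.416, 0.1425, 0.1892]
tcp_rot: [[-0.001, 0.449, -0.894], [-0.001, -0.894, -0.449], [-1.0, 0.0, 0.001]]
force: [-1.0, 1.0, 0.2]
opening: 0.003
t 2.82 p [0.416  0.1425 0.1892] yang -63.32 tilt 0.04 F [-1.01  1.03  0.17] op 0.003 q [  4.3  17.  108.3  -0.   54.7  67.7]
55.3 [0.4672 0.1606] -73.5
45 [0.5002 0.1701] -63.2
35 [0.53   0.1848] -53.2
25 [0.5568 0.2045] -43.2
15 [0.5799 0.2285] -33.2
8 [0.5933 0.2475] -26.2
4 [0.5999 0.2591] -22.2
1 [0.6043 0.268 ] -19.2
0 [0.6057 0.2711] -18.2
```

View pics/scene1.png

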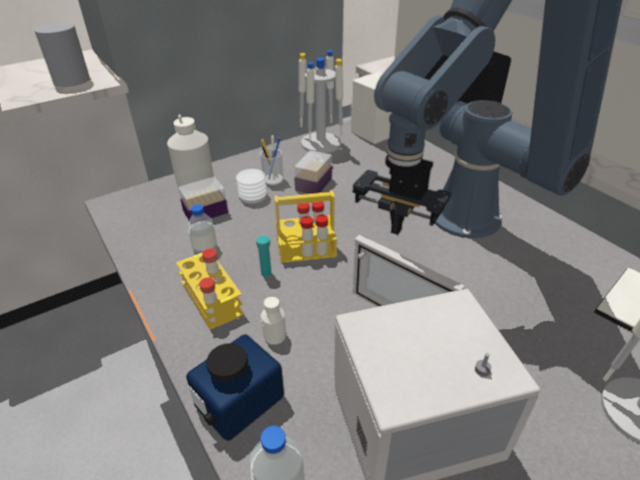

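View pics/wrist1.png

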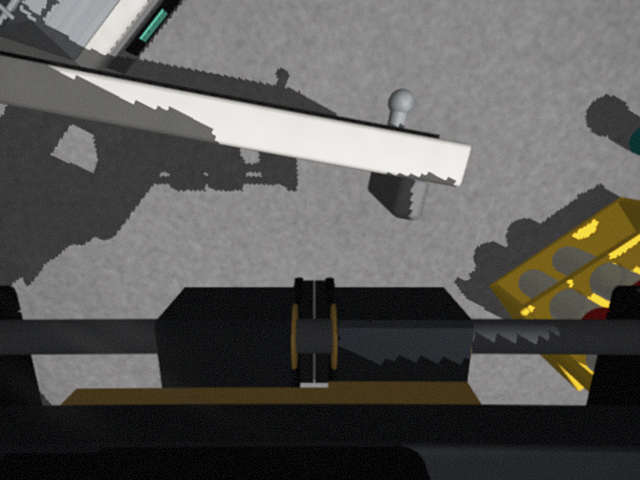

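The rig shows the closed fingers at wrist (314,340), the door's top edge ahead at (150–470, 80–185) and the pull lip right of the contact line at (400,195). I'll work out the arc deltas.

```bash
cat > arc.py <<'E'
from h import *
def rows(seq,p0,y0):
    # seq of (pos2d, yang); returns tool dp & yaw, assuming vertical tool
    for p,t in seq:
        a=np.radians(y0); y=np.array([np.cos(a),np.sin(a)]); z=np.array([np.sin(a),-np.cos(a)])
        d=(p-p0)*1000; print([0,round(float(d@y),1),round(float(d@z),1)],round(y0-t,2)); p0=p;y0=t
E
python3 - <<'E'
from arc import *
s=bot.read_state()
seq=[]
for a in (55.3,50,45,40,35,30,25,20,16,12,9,6):
    p,t=doorpt(a); seq.append((p,max(t,-63.3)))
rows(seq,s['position'][:2],-63.3)
E
```

```text
[0, 6.3, -53.3] 0.0
[0, 4.0, -17.2] 0.0
[0, 2.3, -16.5] -0.1
[0, 0.9, -16.6] -5.0
[0, 0.9, -16.6] -5.0
[0, 0.9, -16.6] -5.0
[0, 0.9, -16.6] -5.0
[0, 0.9, -16.6] -5.0
[0, 0.8, -13.3] -4.0
[0, 0.8, -13.3] -4.0
[0, 0.7, -10.0] -3.0
[0, 0.7, -10.0] -3.0
```

```bash
python3 -m inch '{"dp":[[0,1,-8],[0,1,-12],[0,2,-12],[0,1,-11],[0,1,-10],[0,2,-9],[0,2,-8],[0,1,-8],[0,1,-8.5],[0,0.5,-8.3],[0,0.5,-8.3],[0,0.5,-8.3],[0,0.5,-8.3],[0,0.5,-8.3],[0,0.5,-8.3],[0,0,0]],"yaw":[0,0,0,0,0,0,0,0,0,-2.5,-2.5,-2.5,-2.5,-2.5,-2.5,0]}'
python3 - <<'E'
from arc import *
s=st()
grab('wrist','wrist2.png');grab('side','side2.png')
seq=[]
y0=np.degrees(np.arctan2(s['tcp_rot'][1,1],s['tcp_rot'][0,1]))
for a in (30,25,20,16,12,9,6):
    p,t=doorpt(a); seq.append((p,max(t,-63.3)))
rows(seq,s['position'][:2],y0)
E
```

```text
time_s: 4.3
position: [0.5439, 0.1965, 0.1892]
tcp_rot: [[0.002, 0.666, -0.746], [0.001, -0.746, -0.666], [-1.0, 0.001, -0.002]]
force: [-0.3, -0.4, 1.0]
opening: 0.005
t 4.3 p [0.5439 0.1965 0.1892] yang -48.25 tilt 0.12 F [-0.32 -0.41  1.04] op 0.005 q [ 8.8 27.3 89.7  0.  62.9 57. ]
[0, 1.8, 1.7] -0.05
[0, 0.9, -16.6] -5.0
[0, 0.9, -16.6] -5.0
[0, 0.8, -13.3] -4.0
[0, 0.8, -13.3] -4.0
[0, 0.7, -10.0] -3.0
[0, 0.7, -10.0] -3.0
```

View pics/wrist2.png

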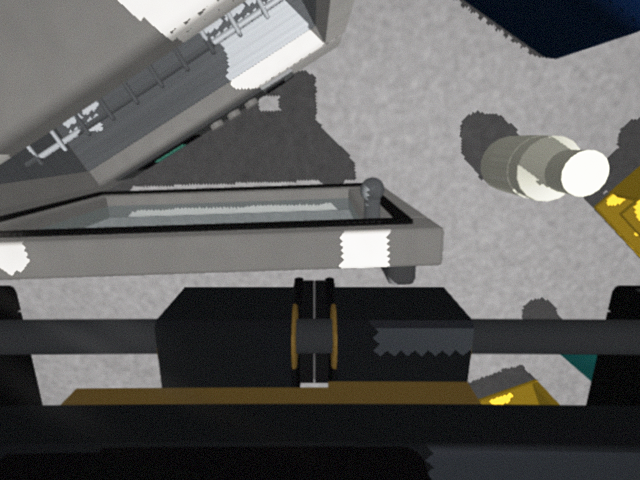

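View pics/side2.png

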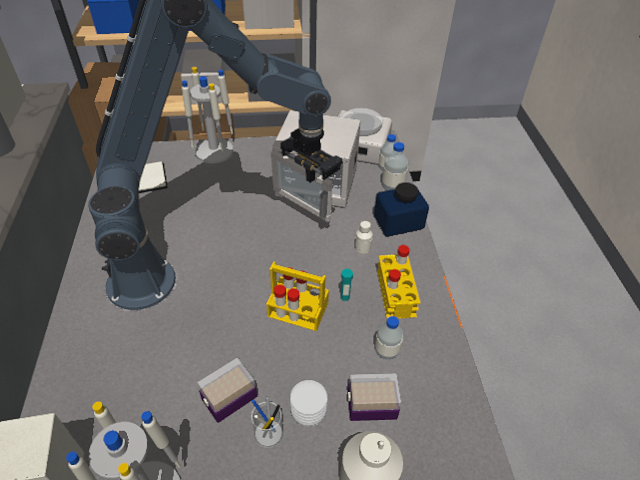

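The door has followed to about 30° open; the fingers sit on its face clear of the lip (wrist (400,270)). I'll continue pushing to just short of the catch.

```bash
python3 -m inch '{"dp":[[0,1,-4],[0,1,-6],[0,1,-8],[0,0.5,-8.3],[0,0.5,-8.3],[0,0.4,-6.7],[0,0.4,-6.7],[0,0.4,-6.7],[0,0.4,-6.7],[0,0.3,-5],[0,0.3,-5],[0,0.3,-5],[0,0,0]],"yaw":[-1.5,-2,-2.5,-2.5,-2.5,-2,-2,-2,-2,-1.5,-1.5,-1.5,0]}'
python3 - <<'E'
from arc import *
s=st()
grab('wrist','wrist3.png');grab('side','side3.png')
seq=[]
y0=np.degrees(np.arctan2(s['tcp_rot'][1,1],s['tcp_rot'][0,1]))
for a in (8,6,5,4,3,2,1,0):
    p,t=doorpt(a); seq.append((p,max(t,-63.3)))
rows(seq,s['position'][:2],y0)
E
```

```text
time_s: 5.48
position: [0.5934, 0.2527, 0.1892]
tcp_rot: [[0.001, 0.908, -0.418], [0.001, -0.418, -0.908], [-1.0, 0.0, -0.001]]
force: [0.7, 0.2, -0.4]
opening: 0.003
t 5.48 p [0.5934 0.2527 0.1892] yang -24.72 tilt 0.05 F [ 0.66  0.19 -0.44] op 0.003 q [13.1 32.4 79.7  0.  67.8 37.9]
[0, 2.1, 4.8] 1.48
[0, 0.5, -6.6] -2.0
[0, 0.3, -3.3] -1.0
[0, 0.3, -3.3] -1.0
[0, 0.3, -3.3] -1.0
[0, 0.3, -3.3] -1.0
[0, 0.3, -3.3] -1.0
[0, 0.3, -3.3] -1.0
```

View pics/wrist3.png

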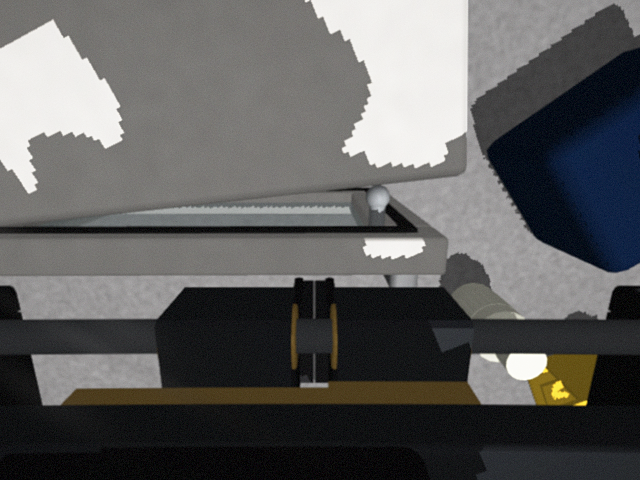

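The door is about 6.5° open, face parallel to the fingers, with the lip at (400,280) clear. Next I'll go over the catch in small steps while watching the force.

```bash
for i in 1; do python3 -m inch '{"dp":[[0,0.3,-3.3],[0,0.3,-3.3],[0,0.3,-3.3],[0,0,0]],"yaw":[-1,-1,-1,0]}'; done; python3 -m inch '{"dp":[[0,0.3,-3],[0,0.3,-3],[0,0,0]],"yaw":[-1,-1,0]}'
python3 - <<'E'
from arc import *
s=st();grab('wrist','wrist4.png')
E
```

```text
time_s: 5.92
position: [0.5982, 0.2613, 0.1892]
tcp_rot: [[0.001, 0.929, -0.37], [0.001, -0.37, -0.929], [-1.0, 0.0, -0.001]]
force: [0.3, -0.2, 0.7]
opening: 0.001
time_s: 6.17
position: [0.6003, 0.2652, 0.1891]
tcp_rot: [[-0.001, 0.941, -0.338], [-0.002, -0.338, -0.941], [-1.0, -0.0, 0.002]]
force: [-0.6, -4.1, 0.9]
opening: 0.006
t 6.17 p [0.6003 0.2652 0.1891] yang -19.74 tilt 0.14 F [-0.63 -4.06  0.91] op 0.006 q [14.2 33.4 77.8 -0.1 68.9 33.9]
```

View pics/wrist4.png

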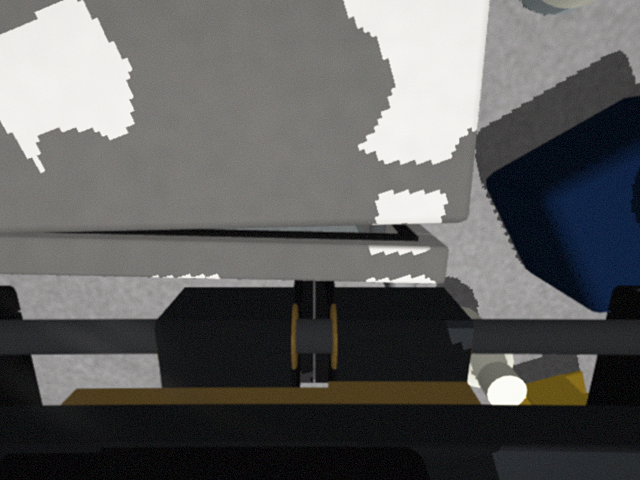

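Force is rising (4 N), so the catch is engaging with the door at about 2°. I'll keep pushing.

```bash
python3 -m inch '{"dp":[[0,0.2,-2.5],[0,0.2,-2.5],[0,0,0]],"yaw":[-0.7,-0.7,0]}'; python3 -m inch '{"dp":[[0,0.2,-2],[0,0.1,-2],[0,0,0],[0,0,0]],"yaw":[0,0,0,0]}'
python3 - <<'E'
from arc import *
s=st();grab('wrist','wrist5.png')
E
```

```text
time_s: 6.47
position: [0.6032, 0.272, 0.1893]
tcp_rot: [[0.002, 0.949, -0.315], [0.003, -0.315, -0.949], [-1.0, 0.001, -0.003]]
force: [0.3, -0.2, 1.1]
opening: 0.007
time_s: 6.8
position: [0.6038, 0.2737, 0.1892]
tcp_rot: [[-0.001, 0.949, -0.316], [-0.001, -0.316, -0.949], [-1.0, -0.0, 0.001]]
force: [-0.6, -4.9, 1.7]
opening: 0.006
t 6.8 p [0.6038 0.2737 0.1892] yang -18.4 tilt 0.08 F [-0.55 -4.93  1.66] op 0.006 q [14.8 33.9 76.8 -0.1 69.4 33.2]
```

View pics/wrist5.png

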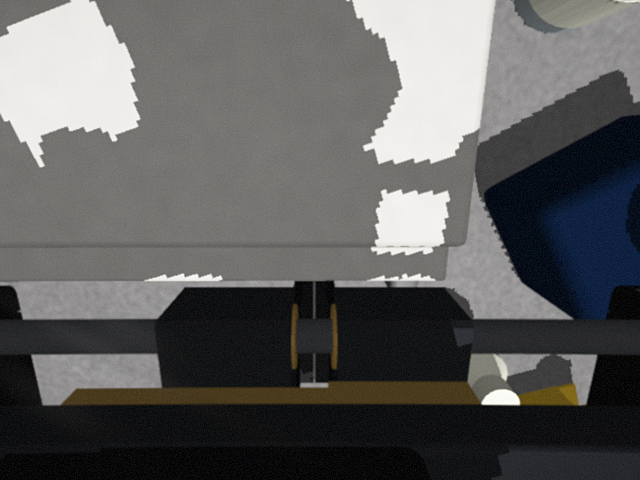

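The door snapped home: force went from 4 N to 0 and back to 5 N against the stop, and its edge is now parallel to the incubator front. I'll give it one firmer press, then back off and verify.

```bash
python3 -m inch '{"dp":[[0,0,-2],[0,0,-1],[0,0,0],[0,0,0],[0,0,4],[0,0,8],[0,0,14],[0,0,18],[0,0,18],[0,0,14],[0,0,8],[0,0,0]],"yaw":[0,0,0,0,0,0,0,0,0,0,0,0]}'
python3 - <<'E'
from arc import *
s=st();grab('wrist','wrist6.png');c=grab('side','side6.png');grab('scene','scene6.png')
im=c['color'][100:345,255:375,::-1];
import cv2
cv2.imwrite('pics/c6.png',cv2.resize(im[:130],None,fx=5,fy=5,interpolation=cv2.INTER_CUBIC)[:600])
E
```

```text
time_s: 7.85
position: [0.5783, 0.1963, 0.1892]
tcp_rot: [[-0.0, 0.948, -0.318], [0.0, -0.318, -0.948], [-1.0, -0.0, -0.0]]
force: [-0.1, 0.2, 0.7]
opening: 0.007
t 7.85 p [0.5783 0.1963 0.1892] yang -18.52 tilt 0.02 F [-0.09  0.19  0.68] op 0.007 q [ 8.3 29.8 84.9  0.  65.3 26.8]
```

View pics/wrist6.png

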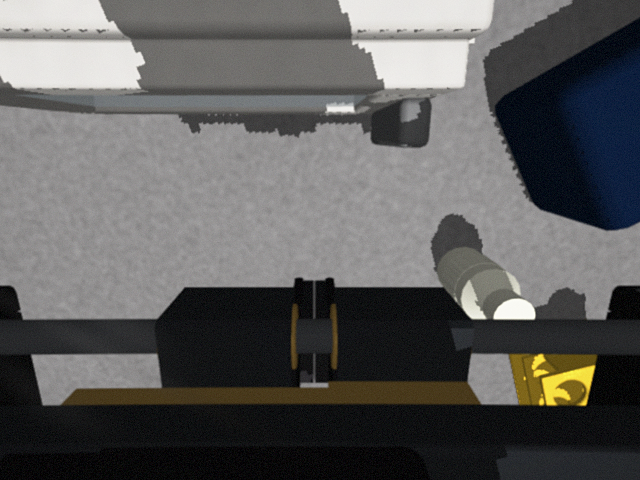

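View pics/c6.png

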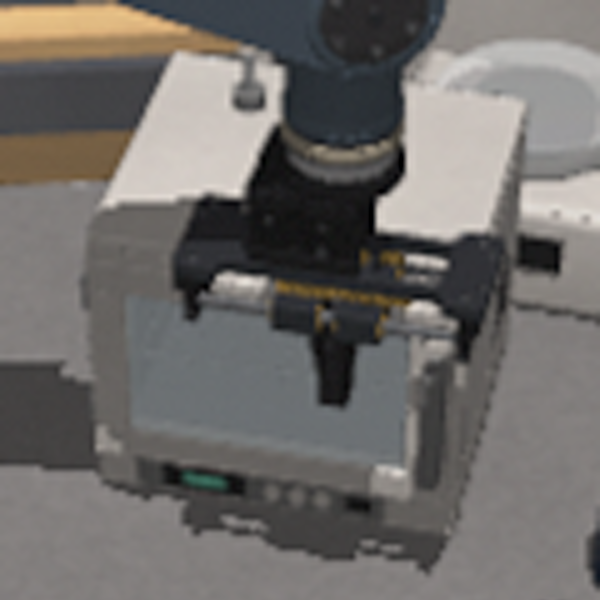

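The door is flush and stays shut with the robot off it: side view crop (270,380) and wrist (250,60). Next I move above the handle.

```bash
python3 -m inch '{"dp":[[-8,0,8],[-12,0,14],[-12,0,20],[-12,0,24],[-12,0,24],[-10,1,24],[-5,1,24],[0,1,24],[0,1,24],[0,1,24],[0,0,24],[0,0,24],[0,0,24],[0,0,24],[0,0,20],[0,0,16],[0,0,8],[0,0,4],[0,0,0]],"yaw":[0,0,0,0,0,0,0,0,0,0,0,0,0,0,0,0,0,0,0]}' 87
python3 -m inch '{"dp":[[0,0,0],[0,0,0],[0,0,0],[0,0,0],[0,0,0],[0,0,0],[0,0,0],[0,0,0],[0,0,0],[0,0,0],[0,0,0],[0,0,0],[0,0,0],[0,0,0],[0,0,0],[0,0,0],[0,0,0],[0,0,0]],"yaw":[3,5,6,6.5,6.5,6.5,6.5,6.5,6.5,6.5,6.5,6.5,6.5,6.3,5,3,1,0]}'
python3 - <<'E'
from arc import *
s=st();grab('wrist','wrist7.png');grab('side','side7.png');grab('scene','scene7.png')
print(d2t(s,[.4703,-.1413,.26]))
E
```

```text
time_s: 9.58
position: [0.4714, -0.1407, 0.2608]
tcp_rot: [[0.001, 0.948, -0.317], [-0.0, -0.317, -0.948], [-1.0, 0.001, 0.0]]
force: [-0.0, -0.9, 0.2]
opening: 1.002
time_s: 11.08
position: [0.4717, -0.1392, 0.2603]
tcp_rot: [[0.0, -0.384, -0.923], [0.0, -0.923, 0.384], [-1.0, -0.0, -0.0]]
force: [0.2, -0.3, 0.6]
opening: 0.999
t 11.08 p [ 0.4717 -0.1392  0.2603] yang -112.61 tilt 0.02 F [ 0.24 -0.34  0.57] op 0.999 q [-29.5  15.6  96.3   0.   68.   83.1]
[0.3 2.5 0.4]
```

View pics/wrist7.png

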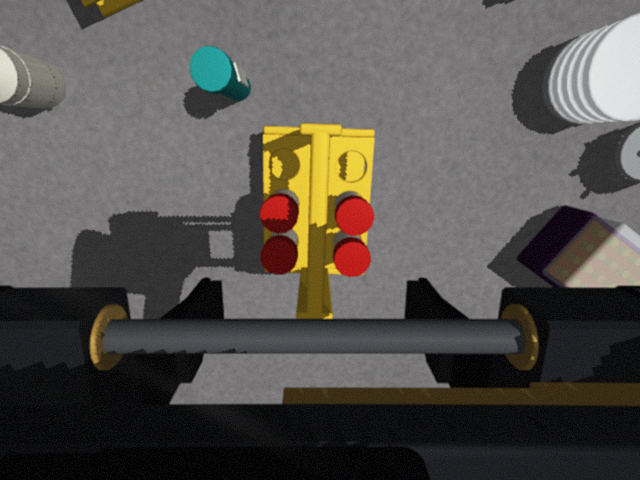

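View pics/scene7.png

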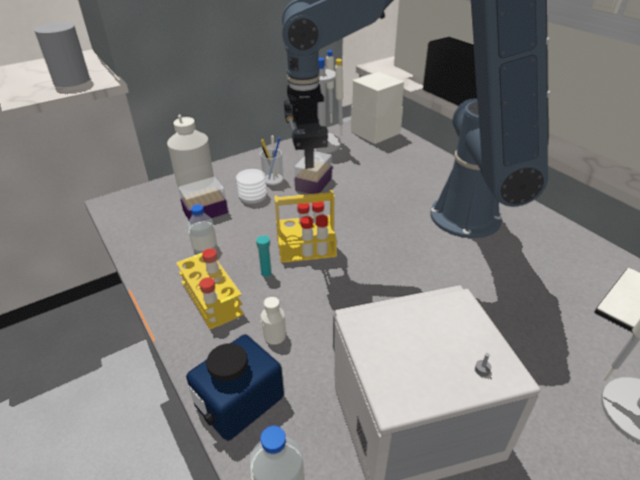

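View pics/side7.png

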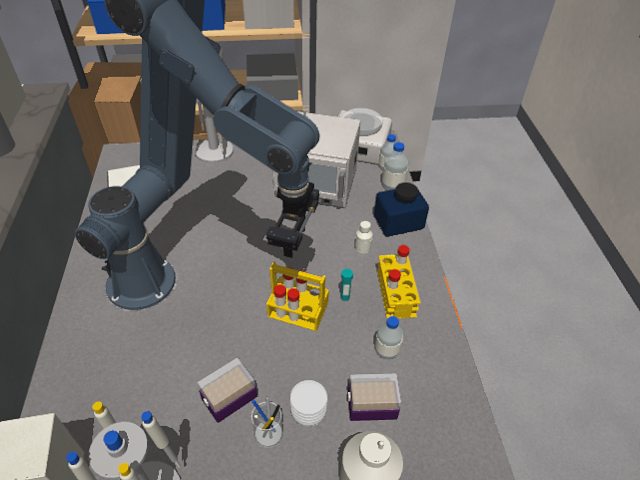

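The bar runs from wrist (320,128) to (314,315), midway between the fingers. I'll measure its line precisely from this view.

```bash
python3 - <<'E'
from h import *
W=load('wrist7')
im=cv2.imread('pics/wrist7.png')
o=cv2.resize(im[115:325,245:390],None,fx=4,fy=4,interpolation=cv2.INTER_CUBIC)[:, :]
for i in range(0,145,5):
    cv2.line(o,(i*4,0),(i*4,10 if i%10==5 else 5),(255,0,255),1)
    if i%20==15: cv2.putText(o,str(245+i),(i*4-10,20),0,.4,(255,0,255),1)
for i in range(0,210,5):
    cv2.line(o,(0,i*4),(10,i*4),(255,0,255),1)
    if i%20==5: cv2.putText(o,str(115+i),(12,i*4+4),0,.4,(255,0,255),1)
cv2.imwrite('pics/c7.png',o[:600])
# yellow-bright extents? print far end post top centre guess
for p in [(320,128),(314,315)]: print(atz(W,*p,.173).round(4))
print(proj(W,[.5456,-.1732,.173]),proj(W,[.4102,-.1155,.173]))
E
```

```text
[ 0.5452 -0.1743  0.173 ]
[ 0.4133 -0.1147  0.173 ]
[318.4 128.1] [316.3 317.8]
```

View pics/c7.png

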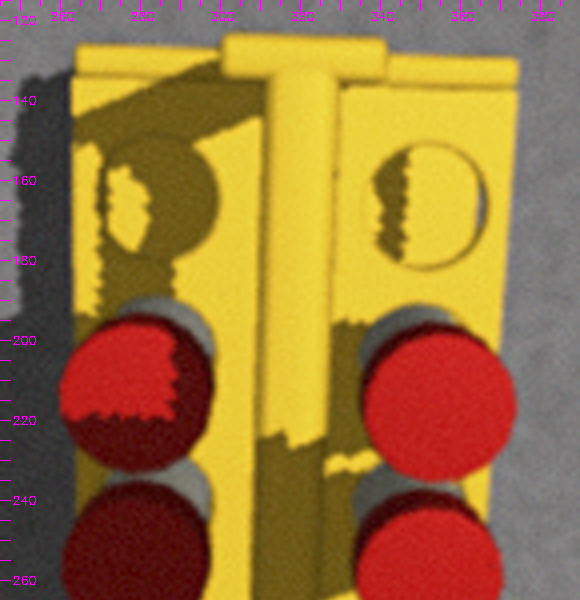

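```bash
python3 -m inch '{"dp":[[0,1.2,0],[4,1.2,0],[8,0,0],[10,0,0],[12,0,0],[12,0,0],[12,0,0],[12,0,0],[11,0,0],[9,0,0],[7,0,0],[5,0,0],[3,0,0],[0,0,0],[0,0,0]],"yaw":[0.8,0.7,0,0,0,0,0,0,0,0,0,0,0,0,0]}'
python3 - <<'E'
from arc import *
s=st();c=grab('wrist','wrist8.png')
print(d2t(s,[.470,-.141,.155]))
E
```

```text
time_s: 12.48
position: [0.4707, -0.1423, 0.1553]
tcp_rot: [[0.0, -0.41, -0.912], [-0.0, -0.912, 0.41], [-1.0, 0.0, -0.0]]
force: [0.1, 0.1, 0.2]
opening: 0.997
t 12.48 p [ 0.4707 -0.1423  0.1553] yang -114.21 tilt 0.02 F [0.11 0.07 0.22] op 0.997 q [-29.9  23.8 103.7   0.   52.5  84.3]
[ 0.3 -0.9  1.2]
```

View pics/wrist8.png

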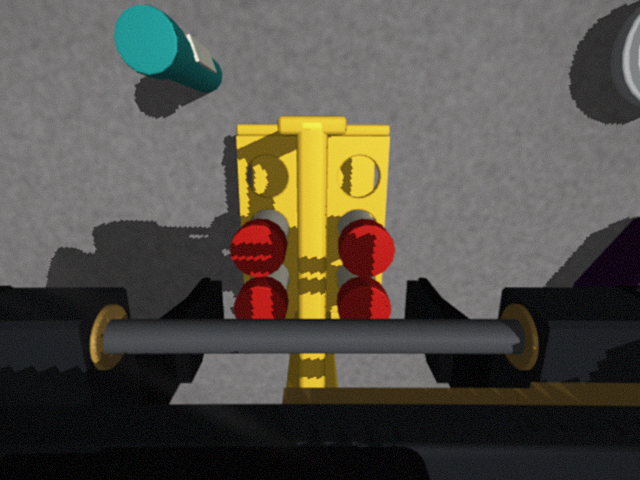

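The bar is straight and centred (u≈312 against 314 midway between the fingers), with no contact force. I'll close the fingers.

```bash
python3 -m inch '{"dp":[[0,0,0],[0,0,0],[0,0,0],[0,0,0],[0,0,0],[0,0,0],[0,0,0],[0,0,0]],"yaw":[0,0,0,0,0,0,0,0]}' 20
python3 -m inch '{"dp":[[0,0,0],[0,0,0],[0,0,0],[0,0,0],[0,0,0],[0,0,0],[0,0,0],[0,0,0]],"yaw":[0,0,0,0,0,0,0,0]}' 0
python3 - <<'E'
from arc import *
s=st()
E
```

```text
time_s: 13.2
position: [0.4705, -0.1422, 0.1552]
tcp_rot: [[-0.0, -0.41, -0.912], [-0.0, -0.912, 0.41], [-1.0, 0.0, 0.0]]
force: [0.5, 0.1, -0.0]
opening: 0.476
time_s: 13.87
position: [0.4705, -0.1422, 0.1551]
tcp_rot: [[-0.0, -0.41, -0.912], [0.0, -0.912, 0.41], [-1.0, 0.0, 0.0]]
force: [-0.4, -0.1, 0.7]
opening: 0.007
t 13.87 p [ 0.4705 -0.1422  0.1551] yang -114.21 tilt 0.0 F [-0.44 -0.11  0.67] op 0.007 q [-29.9  23.8 103.7  -0.   52.5  84.3]
```

The fingers closed to nothing, so they missed the bar. I need to look.

```bash
python3 - <<'E'
from arc import *
c=grab('wrist','wrist9.png');d=grab('side','side9.png');e=grab('scene','scene9.png')
a=cv2.resize(d['color'][190:340,230:360,::-1],None,fx=4,fy=4,interpolation=cv2.INTER_CUBIC)
b=cv2.resize(e['color'][130:280,250:370,::-1],None,fx=4,fy=4,interpolation=cv2.INTER_CUBIC)
cv2.imwrite('pics/c9.png',np.hstack([a,b])[:, :800] if a.shape[1]+b.shape[1]<=800 else cv2.resize(np.hstack([a,b]),(800,int(600*800/1000))))
for n in('side','scene'):
  C=load(n+'9')
  for p in ([.4707,-.1423,.1441],[.4707,-.1423,.163],[.4776,-.1445,.173]): print(n,proj(C,p))
E
```

```text
side [294.7 277.8]
side [294.6 273.4]
side [297.1 271.4]
scene [307.3 204.6]
scene [307.2 198.6]
scene [304.3 195.8]
```

View pics/c9.png

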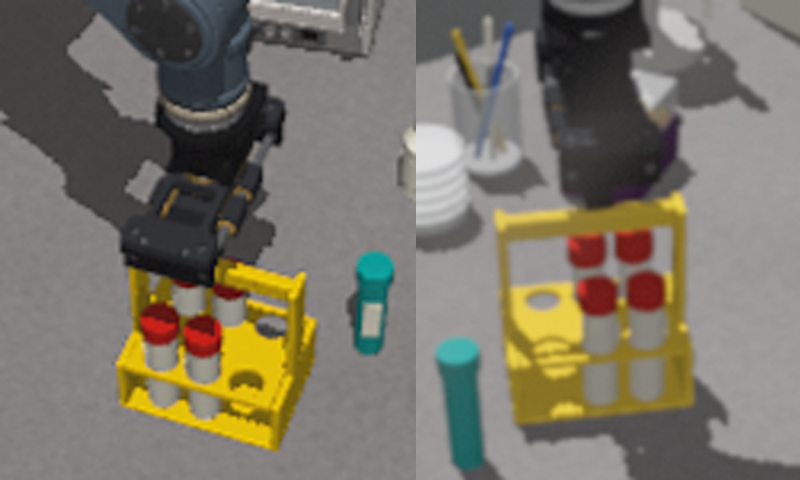

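View pics/wrist9.png

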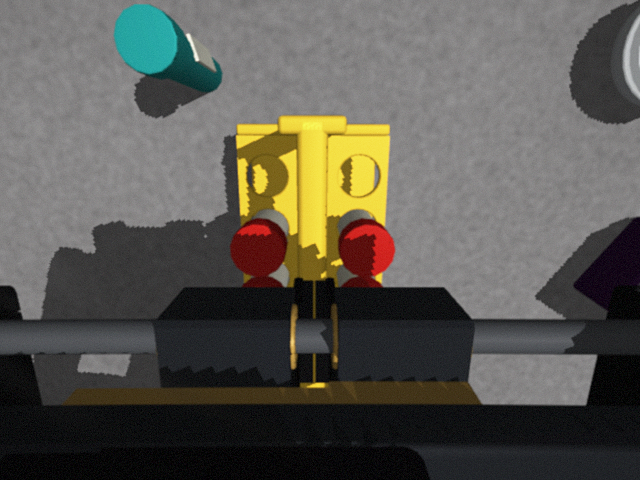

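```bash
python3 - <<'E'
from h import *
for n,p in (('scene1',[.416,.1425,.178]),('scene7',[.4717,-.1392,.249]),('side6',[.5783,.1963,.178]),('scene6',[.5783,.1963,.178])): print(n,proj(load(n),p))
im=cv2.imread('pics/scene7.png');a=cv2.resize(im[80:240,260:360],None,fx=4,fy=4,interpolation=cv2.INTER_CUBIC)
im=cv2.imread('pics/scene9.png');b=cv2.resize(im[120:270,260:355],None,fx=4,fy=4,interpolation=cv2.INTER_CUBIC)
b=cv2.copyMakeBorder(b,0,a.shape[0]-b.shape[0],0,0,cv2.BORDER_CONSTANT)
cv2.imwrite('pics/c10.png',np.hstack([a,b])[:600])
E
```

```text
scene1 [395.1 243.9]
scene7 [306.7 170.4]
side6 [321.3 187.1]
scene6 [350.6 285.7]
```

View pics/c10.png

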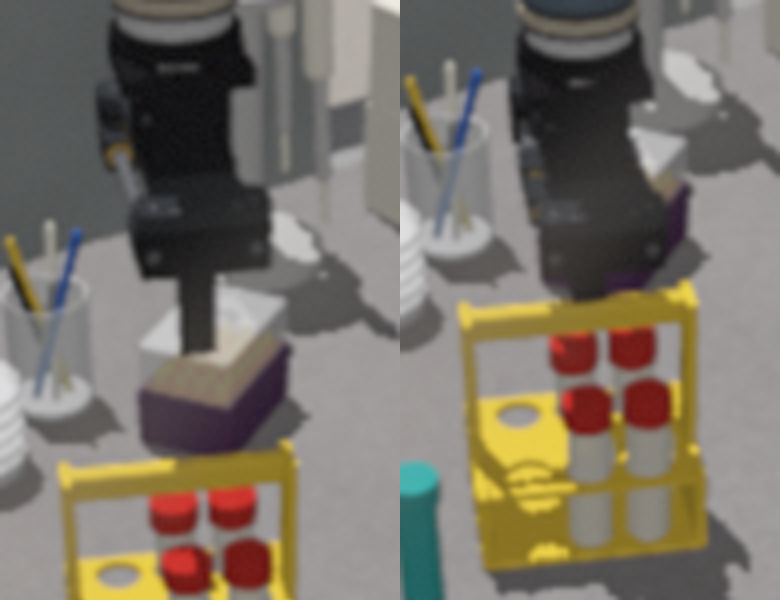

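The rack has not moved. The fingertips appear about 25 mm higher than the stated geometry gives: scene1 tip drawn at (398,230), expected (395,244); side6 at (322,181), expected (321,187). I'll triangulate the tip from pictures 6 and compare.

```bash
python3 - <<'E'
from h import *
a=cv2.imread('pics/scene6.png')[230:310,310:390];b=cv2.imread('pics/side6.png')[140:220,285:365]
def z(o,x,y):
    o=cv2.resize(o,None,fx=5,fy=5,interpolation=cv2.INTER_CUBIC)
    for i in range(0,80,10):
        cv2.putText(o,str(x+i),(i*5,10),0,.35,(255,0,255),1);cv2.putText(o,str(y+i),(0,i*5+4),0,.35,(255,0,255),1)
        cv2.line(o,(i*5,12),(i*5,16),(255,0,255),1)
    return o
cv2.imwrite('pics/c11.png',np.hstack([z(a,310,230),z(b,285,140)]))
for v in (.144,.16,.172): print(proj(load('wrist9'),[.4707,-.1423,v]))
E
```

```text
[314.3 275.2]
[314.3 286.2]
[314.4 295.7]
```

View pics/c11.png

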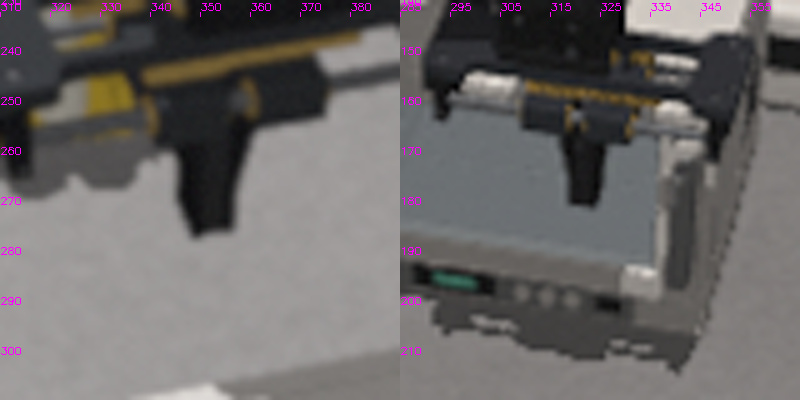

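```bash
python3 - <<'E'
from h import *
print(tri((load('scene6'),351,277),(load('side6'),321.6,181.4)))
# fingertip in wrist9 appears ~v 279..; and state consistency of wrist cam vs TCP
s=bot.read_state(); W=load('wrist9'); T=np.array(W['pose']); print('cam in tool mm',(s['tcp_rot'].T@(T[:3,3]-s['position'])*1000).round(1)); W0=load('wrist0')
# check wrist cam height using rack corners / known: triangulate rack far post with wrist7+side0
print(tri((load('wrist7'),300.5,124.5),(load('side0'),325,275.8)),tri((load('wrist7'),342,126),(load('side0'),321,280)))
E
```

```text
(array([0.57854852, 0.19606331, 0.20185783]), [np.float64(0.00030390797980852426), np.float64(0.000303907979808507)])
cam in tool mm [-184.6   -0.3  -75.1]
(array([ 0.55255548, -0.16242257,  0.16837867]), [np.float64(0.00028159801222577284), np.float64(0.0002815980122256198)]) (array([ 0.53949007, -0.18814627,  0.18268698]), [np.float64(0.0010531913399049137), np.float64(0.001053191339904584)])
```

The closed fingertips measure z≈0.202 at a reported TCP z of 0.189, so they are really ~25–30 mm shorter than stated. They passed just over the bar. I'll open, go about 18 mm lower and look before closing.

```bash
python3 -m inch '{"dp":[[0,0,0],[0,0,0],[0,0,0],[0,0,0],[0,0,0],[0,0,0],[0,0,0],[0,0,0],[0,0,0],[4,0,0],[5,0,0],[5,0,0],[4,0,0],[0,0,0],[0,0,0]],"yaw":[0,0,0,0,0,0,0,0,0,0,0,0,0,0,0]}' 87
python3 - <<'E'
from arc import *
s=st()
c=grab('wrist','wrist12.png');d=grab('side','side12.png');e=grab('scene','scene12.png')
a=cv2.resize(d['color'][220:340,250:345,::-1],None,fx=4,fy=4,interpolation=cv2.INTER_CUBIC)
b=cv2.resize(e['color'][150:270,260:360,::-1],None,fx=4,fy=4,interpolation=cv2.INTER_CUBIC)
cv2.imwrite('pics/c12.png',np.hstack([a,b]))
p=s['position'];y=s['tcp_rot'][:,1]
for dz in (-.011,.013,.018):
  q=p+[0,0,dz]
  print(dz,'scene near finger',proj(load('scene12'),q-y*.045),'side near',proj(load('side12'),q+y*.045))
E
```

```text
time_s: 15.27
position: [0.4702, -0.1421, 0.1366]
tcp_rot: [[-0.001, -0.41, -0.912], [0.001, -0.912, 0.41], [-1.0, -0.0, 0.001]]
force: [0.8, -0.5, -1.1]
opening: 0.986
t 15.27 p [ 0.4702 -0.1421  0.1366] yang -114.21 tilt 0.07 F [ 0.79 -0.48 -1.08] op 0.986 q [-29.9  25.6 104.7  -0.   49.8  84.3]
-0.011 scene near finger [310.1 220.2] side near [288.9 293.9]
0.013 scene near finger [309.9 212.6] side near [288.7 288.5]
0.018 scene near finger [309.9 211. ] side near [288.7 287.3]
```

View pics/c12.png

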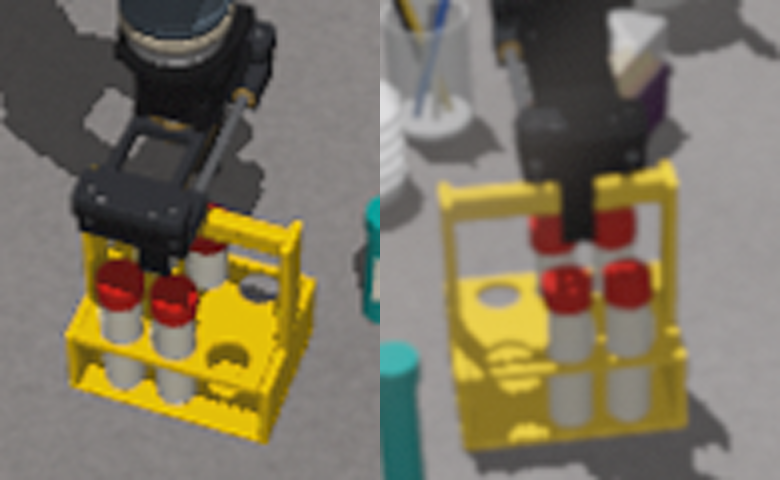

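View pics/wrist12.png

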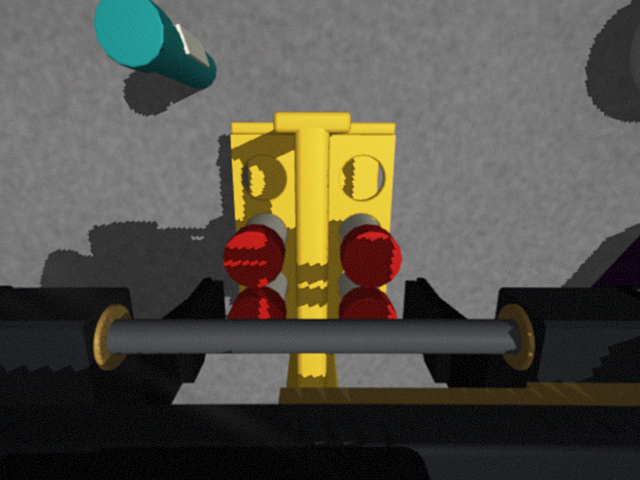

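The near fingertip is at scene (310,210) and side (289,288), which puts the tips at z≈0.154, now alongside the bar and clear of the caps. I'll go 2 mm lower and close.

```bash
python3 -m inch '{"dp":[[2,0,0],[0,0,0],[0,0,0],[0,0,0],[0,0,0],[0,0,0],[0,0,0],[0,0,0]],"yaw":[0,0,0,0,0,0,0,0]}' 22
python3 -m inch '{"dp":[[0,0,0],[0,0,0],[0,0,0],[0,0,0],[0,0,0],[0,0,0],[0,0,0]],"yaw":[0,0,0,0,0,0,0]}' 0
python3 - <<'E'
from arc import *
s=st();c=grab('scene','scene13.png');grab('wrist','wrist13.png')
cv2.imwrite('pics/c13.png',cv2.resize(c['color'][150:270,250:360,::-1],None,fx=5,fy=5,interpolation=cv2.INTER_CUBIC))
E
```

```text
time_s: 16.08
position: [0.4705, -0.1422, 0.1352]
tcp_rot: [[0.0, -0.41, -0.912], [-0.0, -0.912, 0.41], [-1.0, -0.0, -0.0]]
force: [0.0, 0.9, -1.1]
opening: 0.481
time_s: 16.67
position: [0.4705, -0.1421, 0.135]
tcp_rot: [[-0.0, -0.41, -0.912], [0.0, -0.912, 0.41], [-1.0, -0.0, 0.0]]
force: [0.2, 0.6, -0.8]
opening: 0.161
t 16.67 p [ 0.4705 -0.1421  0.135 ] yang -114.21 tilt 0.02 F [ 0.2   0.63 -0.84] op 0.161 q [-29.9  25.7 104.8   0.   49.5  84.3]
```

View pics/c13.png

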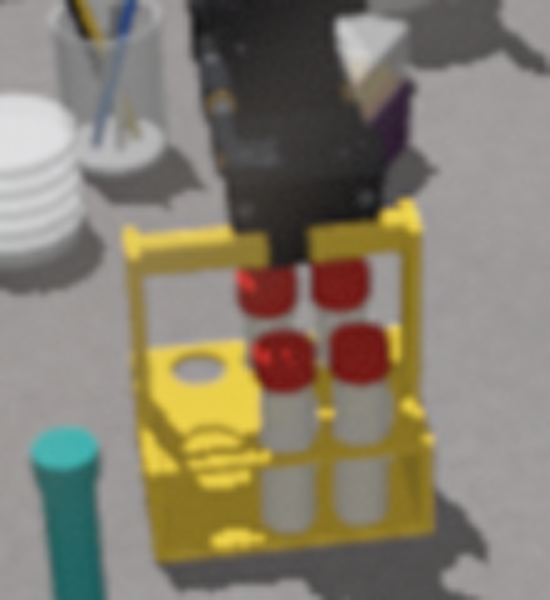

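It's gripping: opening 0.161 × 87 = 14 mm, the bar width, and the finger covers the bar at its full height. I'll make a gentle trial lift.

```bash
python3 -m inch '{"dp":[[-1,0,0],[-2,0,0],[-3,0,0],[-4,0,0],[-4,0,0],[-4,0,0],[-3,0,0],[-2,0,0],[-1,0,0],[0,0,0],[0,0,0]],"yaw":[0,0,0,0,0,0,0,0,0,0,0]}'
python3 - <<'E'
from arc import *
s=st();print(s['moment']);c=grab('scene','scene14.png');d=grab('side','side14.png')
a=cv2.resize(d['color'][210:340,245:340,::-1],None,fx=4,fy=4,interpolation=cv2.INTER_CUBIC)
b=cv2.resize(c['color'][140:270,260:360,::-1],None,fx=4,fy=4,interpolation=cv2.INTER_CUBIC)
cv2.imwrite('pics/c14.png',np.hstack([a,b]))
E
```

```text
time_s: 17.68
position: [0.4705, -0.1422, 0.1591]
tcp_rot: [[-0.0, -0.41, -0.912], [0.0, -0.912, 0.41], [-1.0, -0.0, 0.0]]
force: [-0.2, -0.5, -3.2]
opening: 0.153
t 17.68 p [ 0.4705 -0.1422  0.1591] yang -114.21 tilt 0.01 F [-0.15 -0.52 -3.21] op 0.153 q [-29.9  23.5 103.5  -0.   53.1  84.3]
[0.05089032 0.00769748 0.01613517]
```

View pics/c14.png

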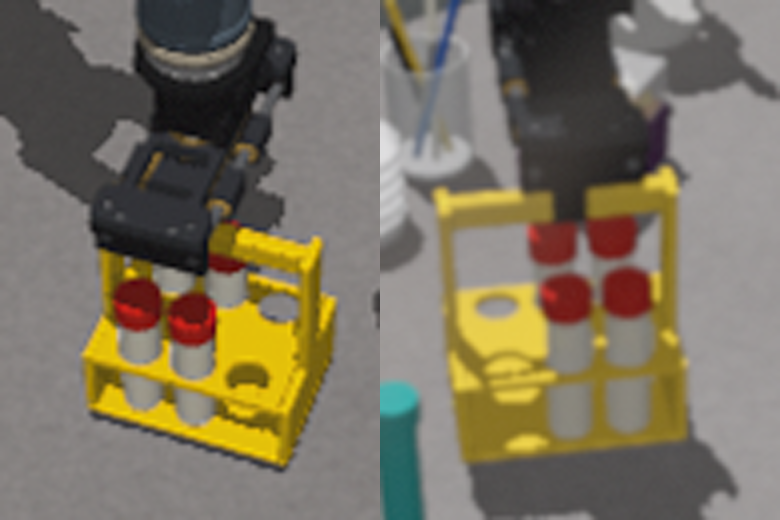

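The rack is off the bench and level: its shadow has separated, the load is ~3.2 N, and the tubes are seated. I'll lift to about 15 cm.

```bash
python3 -m inch '{"dp":[[-1,0,0],[-3,0,0],[-5,0,0],[-7,0,0],[-9,0,0],[-10,0,0],[-10,0,0],[-10,0,0],[-10,0,0],[-10,0,0],[-10,0,0],[-10,0,0],[-9,0,0],[-8,0,0],[-6,0,0],[-4,0,0],[-2,0,0],[-1,0,0],[0,0,0],[0,0,0]],"yaw":[0,0,0,0,0,0,0,0,0,0,0,0,0,0,0,0,0,0,0,0]}'
python3 -m inch '{"dp":[[0,0,0],[0,0,0],[0,0,0],[0,0,0],[0,0,0],[0,0,0]],"yaw":[0,0,0,0,0,0]}'
python3 - <<'E'
from arc import *
s=st();c=grab('scene','scene15.png');d=grab('side','side15.png');grab('wrist','wrist15.png')
E
```

```text
time_s: 19.45
position: [0.4703, -0.1421, 0.2837]
tcp_rot: [[-0.001, -0.41, -0.912], [0.001, -0.912, 0.41], [-1.0, -0.0, 0.001]]
force: [-0.3, 1.0, -3.7]
opening: 0.154
time_s: 19.95
position: [0.4705, -0.1422, 0.2841]
tcp_rot: [[-0.0, -0.41, -0.912], [0.0, -0.912, 0.41], [-1.0, 0.0, 0.0]]
force: [-1.1, 0.4, -3.7]
opening: 0.16
t 19.95 p [ 0.4705 -0.1422  0.2841] yang -114.21 tilt 0.0 F [-1.08  0.36 -3.73] op 0.16 q [-29.9  14.1  94.4  -0.   71.5  84.3]
```

View pics/scene15.png

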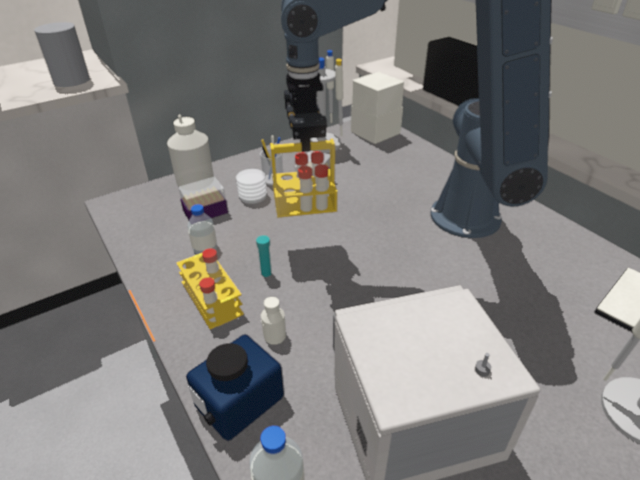

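View pics/side15.png

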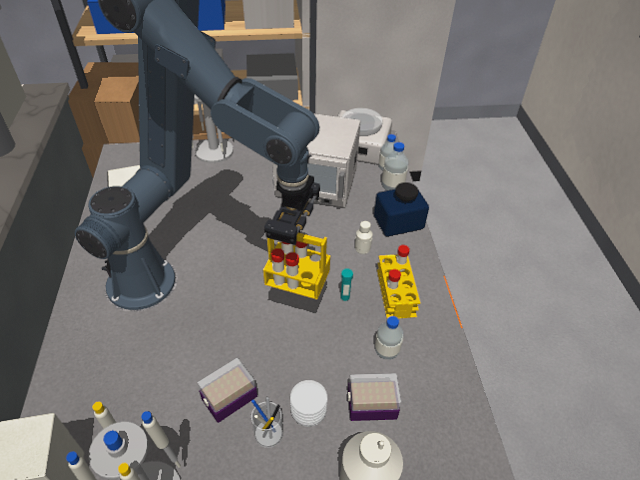

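View pics/wrist15.png

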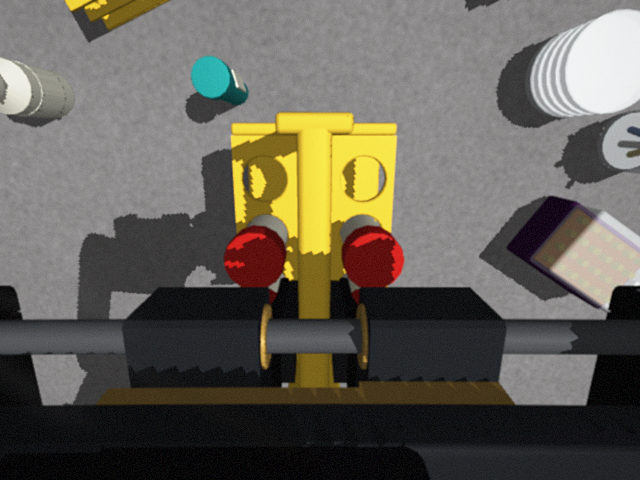

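The rack hangs in the air: scene (305,180), shadow separate, tubes seated, bystanders unmoved. I'll check its height and level by triangulating the ends.

```bash
python3 - <<'E'
from arc import *
a=cv2.imread('pics/scene15.png')[130:225,262:347];b=cv2.imread('pics/side15.png')[225:310,255:340]
def z(o,x,y,k=4.5):
    h,w=o.shape[:2];o=cv2.resize(o,None,fx=k,fy=k,interpolation=cv2.INTER_CUBIC)
    for i in range(0,w,10): cv2.putText(o,str(x+i),(int(i*k),10),0,.33,(255,0,255),1);cv2.line(o,(int(i*k),12),(int(i*k),16),(255,0,255),1)
    for i in range(0,h,10): cv2.putText(o,str(y+i),(0,int(i*k)+4),0,.33,(255,0,255),1)
    return o
A=z(a,262,130);B=z(b,255,225);h=max(A.shape[0],B.shape[0])
A=cv2.copyMakeBorder(A,0,h-A.shape[0],0,0,0);B=cv2.copyMakeBorder(B,0,h-B.shape[0],0,0,0)
cv2.imwrite('pics/c15.png',np.hstack([A,B])); print(A.shape)
E
```

```text
(428, 382, 3)
```

View pics/c15.png

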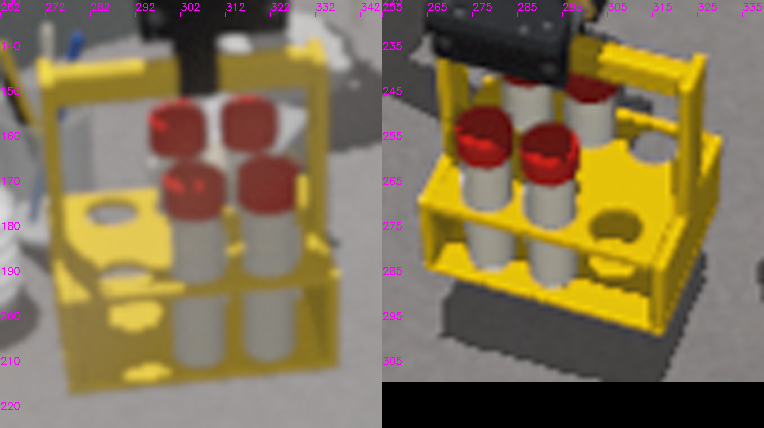

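```bash
python3 - <<'E'
from h import *
S=load('scene15');D=load('side15')
for z in (.13,.145,.149,.155):
  print(z,'scene',proj(S,[.5668,-.1271,z]),proj(S,[.4286,-.0651,z]),'side',proj(D,[.3885,-.163,z]),proj(D,[.5255,-.2245,z]))
print('obs scene (277.6,217.6),(337.5,211.6) side (265,284.6),(316.8,299)')
st()
c=grab('side','side16.png'); o=load('side0')
im0=cv2.imread('pics/side0.png');im1=cv2.imread('pics/side16.png')
df=cv2.absdiff(im0,im1).max(2)
for n,(x,y,w,h) in dict(tipb=(346,372,58,50),dish=(288,380,42,45),bottle=(374,315,32,45),openr=(376,243,45,75),drop=(353,220,22,36),teal=(338,267,18,36)).items(): print(n,(df[y:y+h,x:x+w]>40).mean().round(3))
E
```

```text
0.13 scene [278.6 223.9] [337.2 218. ] side [265.5 288.7] [317.2 303.2]
0.145 scene [278.2 219.2] [337.3 213.3] side [265.2 285.3] [317.3 299.8]
0.149 scene [278.1 217.9] [337.3 212. ] side [265.1 284.3] [317.3 298.9]
0.155 scene [278.  215.9] [337.4 210.1] side [265. 283.] [317.3 297.5]
obs scene (277.6,217.6),(337.5,211.6) side (265,284.6),(316.8,299)
t 20.1 p [ 0.4706 -0.1422  0.2842] yang -114.21 tilt 0.0 F [-0.38  0.06 -2.66] op 0.157 q [-29.9  14.1  94.4   0.   71.5  84.3]
tipb 0.0
dish 0.0
bottle 0.0
openr 0.0
drop 0.0
teal 0.0
```

The rack underside is at 149 mm and all four base corners match a level rack within about 1 px. The bystanders I compared are pixel-identical, and the door is still shut in scene15. Handing in.

```bash
python3 - <<'E'
from h import *
print(bot.hand_in()); st()
E
```

```text
the job is handed in; nothing more can be done
None
the job is handed in; nothing more can be done
```

I shut the incubator door and handed in with the yellow handled rack held by its handle about 15 cm above the bench, at about 20 s of the 53 s. No verdict is reported at hand-in, so this rests on my own checks.

- **Door:** the force fell from about 4 N to 0 as it passed the catch, then rose to about 5 N against the stop. After I backed off, the pictures showed it flush and it stayed shut.
- **Grip:** the first close missed. The fingertips came out about 25 mm shorter than described, and they passed just over the bar without moving the rack. I measured the tips in the pictures, went about 20 mm lower and closed on the bar, with a 14 mm opening that matches its width.
- **Rack at the end:** its underside was about 149 mm up, and the four base corners I measured matched a level rack within about 1 px. The load was roughly 3 to 3.7 N, the arm was still, and the tubes looked seated.
- **Other things on the bench:** in the side view, one tip box, the dish stack, reagent bottle, open rack, dropper and turquoise tube showed no change from the start. I checked the second tip box and the pen beaker only by eye, and they looked unmoved.
- **Thinnest margin:** by the stated tool geometry the grasp point is about 0.143 m in the rack's frame, against the 0.135 m limit. The fingertip mismatch leaves this the least certain figure.

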